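# Rack the chamfered drift pins

### The arm

A 7-joint arm with a two-finger parallel gripper is mounted at the origin on the work surface. World frame = base frame: x ahead of the robot, y to its left, z up, the work surface at z = 0. Lengths are in m, angles in rad, forces in N, time in s.
With the tool pointing down it reaches from about 0.425 to 0.875 m from the base axis. Payload 4.7 kg.
Tool frame: the origin (TCP) lies between the finger pads; the fingertips stand 8 mm ahead of it and the grasp point (between the pads) lies 11 mm behind it; y points along the fingers, z is the direction in which the jaws open and shut, and the axes are right-handed (so a half turn about y gives the same grasp; the last joint's range is limited). The gripper opens to 85 mm and grips with 20 to 120 N. Pads are 22 mm wide; open, the fingers measure 114 mm over their backs; the gripper's body (76 mm by 85 mm) begins 54 mm behind the grasp point. The pads swing forward as they close: fully open they stand 13 mm farther back than shut.
Start: joints at [-1.319, 0.321, -0.07, 1.45, 0.023, 1.371, -0.057], TCP at [0.153, 0.632, 0.239] pointing down, gripper open.
Joint ranges: [-2.86, 2.86], [-0.3, 2.09], [-1.38, 1.24], [0.06, 2.45], [-1.56, 4.7], [0.09, 2.05], [-2.69, 2.69]. Speed limits (rad/s): [2.57, 2.57, 3.14, 3.14, 3.14, 3.14, 3.14].

### API

Orientations are given as [roll, pitch, yaw] about the fixed x, y, z axes, in that order (R = Rz(yaw) Ry(pitch) Rx(roll)).
In Python, from plant import bot gives the robot as it stands.
- The arm moves only by the tool arm_command, never from a script. Its argument "plan" is a list of rows, each a list of 2 entries, a list of its own where there are three numbers: the shift along the world's x, y, z in m, then the turn about the world's z in rad. A call has 1 to 20 rows; each row is the pose to reach, as a shift and turn from the pose measured when the call began; what a row does not reach only later rows make up. A row lasts 1/12 s, in which the tool goes at most 41.7 mm and 7.16 degrees, less where a joint would pass 70% of its speed; a pose out of reach is approached as far as the arm can. A call with a gripper value outside its range is refused whole. "jaw" is the closure in counts, from 0 (fully open) to 255 (shut), set as the call begins (left out, the last holds). The fingers move at their own pace and stop on an object; "newtons" is the grip in N (left out, the last holds). Time passes only in rows, so rows that repeat a pose let the fingers close. It gives the time, the measured TCP pose, the force and the opening at its end, in the units of the state.
- bot.read_state(): the state, without advancing time (a new reading comes with each control period).
- bot.grab_frame(name): name is "side" or "top"; returns the picture (400x640x3 uint8, blue, green, red); there is no depth.
- bot.camera_params(name): a dict with "K" (3x3 intrinsics, pixels), "view" (4x4, takes a point from world to camera coordinates). Camera axes: x right, y up, looking along -z (the intrinsics and any distortion apply to the point x, -y, -z); pixel columns grow to the right and rows downward; lengths in m; the calibration is good to about 2 mm. A picture is of the moment at which its call begins. camera_params takes no time and is no camera call.
- bot.finish_job(): hands the job in, once; it reports no verdict.
The state is a dict: "time_s": time; "qpos": joint angles; "qvel": joint speeds; "joint_torque": joint torques, N m; "eef_pos": TCP position; "eef_rot": TCP orientation; "contact_force": force on the tool from outside, world axes, zero at the start; "wrist_torque": the same for the moment, N m; "gripper_width": finger opening in m.
Only numpy, scipy, OpenCV 4.12 (cv2) and the standard library are available. Lean on these libraries where they do the work, as an engineer would, in place of code of your own. Each camera call takes 0.05 s, during which the arm holds its last target.

### The job

Three steel drift pins have been tried in the bores of the dark steel checking block: the two with chamfered ends have dropped fully home, and the one with a square-cut, lipped end is hanging on the mouth of its bore and stands higher. Take the two chamfered pins out and set them down, without dropping them from the air, upright and fully home in the two empty bores of the blue rack, one pin to a bore, beside the pin already racked. Leave the square-ended pin standing where it is.

Things in the scene. Friction and masses are not known exactly. Their poses are not given: they have to be found in the camera images.
- pin_a_center (a point): One of two good pins: steel, 24 mm wide, 110 long, 0.35 kg, upright, both ends chamfered. Sunk 30 mm, fully home but loose, in a 28 mm bore of the fixed dark steel checking block (70 x 230, 40 mm high), so 80 mm shows. Its three bores stand 80 mm apart in a row within 15 degrees of world y; which holds which pin varies. Origin: the pin's centre, half-way up (65 mm above the counter); z up along it.
- pin_b_center (a point): The other good pin: steel, 24 mm wide, 110 long, 0.35 kg, upright, both ends chamfered. Sunk 30 mm, fully home but loose, in a 28 mm bore of the fixed dark steel checking block (70 x 230, 40 mm high), so 80 mm shows. Its three bores stand 80 mm apart in a row within 15 degrees of world y; which holds which pin varies. Origin: the pin's centre, half-way up (65 mm above the counter); z up along it.
- square_pin_center (a point): The square-ended pin, to be left alone: steel, 24 mm wide, 110 long, flat sharp-edged top. A 36 mm wide, 6 mm thick square-cut lip at its foot will not enter the bore, so it stands loose on top of the checking block, in the row with the good pins and 30 mm higher (top 150 mm above the counter). Origin: its centre, half-way up; z up.
- rack: Fixed blue rack block, 80 (x) by 240 (y), 48 mm high, to the robot's left or right opposite the checking block, yaw within 15 degrees of 0. Origin: centre of underside. Three round bores, 48 mm wide, 40 deep (floor at z = 8), at x = 0, y = -80, 0, +80. The one at y = -80 holds a like pin, 70 mm proud; the other two are empty. A pin fully home has its centre at z = 63.
Things that resemble listed ones, but are neither listed nor needed, are in the scene too. What is shaped like the part that bears pin_a_center but pink is not meant.

How it is judged:
At the end, for the whole second after the job is handed in: Both chamfered pins at rest in the two formerly empty rack bores, one in each: centre within 15 mm of the bore centre along the rack's x and y, within 10 mm of fully home, within 10 degrees of upright. Square-ended pin upright within 10 degrees and within 20 mm of its start (z of pin_a_center in the frame of rack between 0.053 and 0.073 m and angle between each of pin_a_center, pin_b_center, square_pin_center's own z axis and vertical below 0.17 rad and linear speed of each of pin_a, pin_b below 0.03 m/s and z of pin_b_center in the frame of rack between 0.053 and 0.073 m and ((x of pin_a_center in the frame of rack between -0.015 and 0.015 m and y of pin_a_center in the frame of rack between -0.015 and 0.015 m and x of pin_b_center in the frame of rack between -0.015 and 0.015 m and y of pin_b_center in the frame of rack between 0.065 and 0.095 m) or (x of pin_a_center in the frame of rack between -0.015 and 0.015 m and y of pin_a_center in the frame of rack between 0.065 and 0.095 m and x of pin_b_center in the frame of rack between -0.015 and 0.015 m and y of pin_b_center in the frame of rack between -0.015 and 0.015 m)) and distance of square_pin_center from where it was at the start of the episode below 0.02 m); the robot touches nothing.
It fails at once if a chamfered pin is let go in the air (its centre more than 110 mm above the counter, with no finger on it) ((height (world z) of pin_a_center above 0.11 m and contact force between the fingers and pin_a below 0.05 N) or (height (world z) of pin_b_center above 0.11 m and contact force between the fingers and pin_b below 0.05 N)).
It fails at once if the square-ended pin is moved more than 30 mm (distance of square_pin_center from where it was at the start of the episode above 0.03 m).
It also fails if it takes over 64 s, if anything falls off the work surface, if the arm or the gripper's body presses on something with over 40 N, if the wrist force passes 120 N, or if a joint passes its speed limit or range.

## Working session

There is one attempt and no reset: what is moved stays moved. The work goes in short steps, Python scripts to look and compute and a tool call to move; the robot and the scene stay as the last step left them, time stands still between calls to the robot, and variables do not carry over. Pictures are saved under pics/ and viewed, and the job is handed in when it is done.

Besides the shell and the picture viewer there is one more tool, called after ">>>" as a command line: name --argument value ..., lists and objects as JSON in quotes. arm_command: Moves the arm, as the interface text tells. Its arguments: {"type":"object","properties":{"plan":{"type":"array","items":{"type":"array"}},"jaw":{"type":"number"},"newtons":{"type":"number"}},"required":["plan"]}

```bash
mkdir -p pics; python3 - <<'E'
from plant import bot
import cv2
s=bot.read_state()
for k,v in s.items(): print(k,v)
for n in("side","top"):
    f=bot.grab_frame(n); cv2.imwrite(f"pics/{n}0.png",f); print(n,bot.camera_params(n))
E
```

```text
time_s 0.0
qpos [-1.31891094  0.32185016 -0.07009854  1.45168847  0.02255705  1.37081107
 -0.05688487]
qvel [ 8.25406610e-05  2.17669536e-04 -2.22158904e-03 -1.67141195e-03
 -1.54904048e-03  3.56824627e-04  6.92641229e-04]
joint_torque [ 5.67666139e-04 -4.93568659e+01 -3.81984059e-01 -3.14334548e+01
  1.30108214e-02  1.14641289e-02  6.25463500e-06]
eef_pos [0.15300689 0.63118412 0.23819919]
eef_rot [-1.57276612e+00 -5.32268048e-05 -2.37734798e-01]
contact_force [0.22137212 0.225282   0.63379976]
wrist_torque [-0.03072653  0.03224221 -0.03288081]
gripper_width 0.08552258877277269
side {'K': array([[398.36504807,   0.        , 316.18560004],
       [  0.        , 398.36504807, 201.5740465 ],
       [  0.        ,   0.        ,   1.        ]]), 'view': array([[-0.83095893, -0.55627246, -0.0082587 ,  0.39829315],
       [ 0.40343436, -0.61273859,  0.6795529 , -0.28708131],
       [-0.38307699,  0.56134871,  0.73358002, -0.73000917],
       [ 0.        ,  0.        ,  0.        ,  1.        ]])}
top {'K': array([[377.2095545 ,   0.        , 317.88863177],
       [  0.        , 377.2095545 , 198.05841745],
       [  0.        ,   0.        ,   1.        ]]), 'view': array([[-0.01079635, -0.99892824,  0.04500897, -0.02477438],
       [ 0.9849286 , -0.00285293,  0.17293791, -0.50486457],
       [-0.17262416,  0.04619772,  0.98390379, -0.74777638],
       [ 0.        ,  0.        ,  0.        ,  1.        ]])}
```

View pics/side0.png

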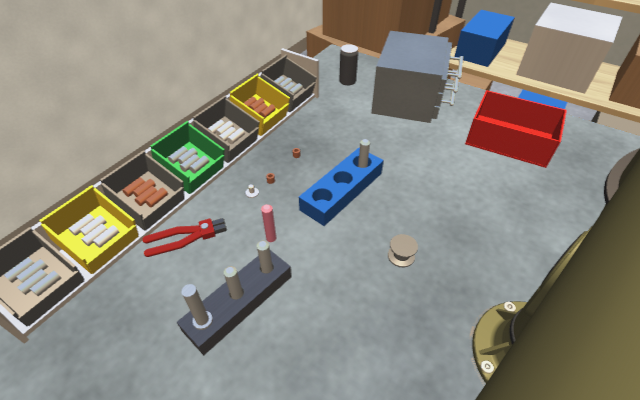

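View pics/top0.png

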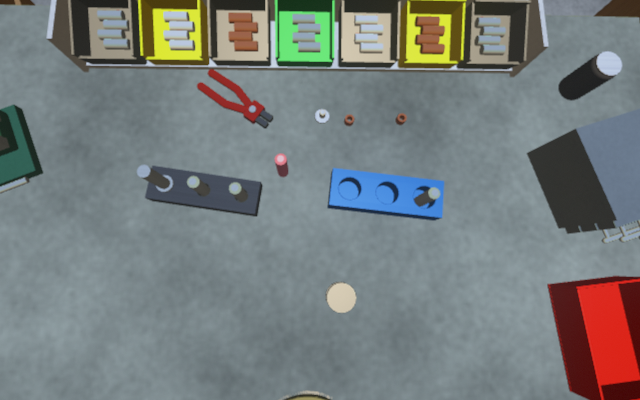

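The side view shows the dark block with the lipped pin at (190,290), and plain pins at (233,283) and (264,257). The pink pin at (268,222) is the decoy. The blue rack is at (342,185), with its racked pin at (364,152). In the top view the lipped pin is at (145,172), the good pins at (193,183) and (235,188), and the empty bores at (348,188) and (386,193). I'll enlarge these to confirm.

```bash
python3 - <<'E'
import cv2,numpy as np
t=cv2.imread("pics/top0.png");s=cv2.imread("pics/side0.png")
a=cv2.resize(t[155:225,130:450],None,fx=2.5,fy=2.5,interpolation=cv2.INTER_CUBIC)
b=cv2.resize(s[130:355,170:390],None,fx=1.8,fy=1.8,interpolation=cv2.INTER_CUBIC)
c=np.zeros((a.shape[0]+b.shape[0],800,3),np.uint8);c[:a.shape[0]]=a;c[a.shape[0]:,:b.shape[1]]=b
cv2.imwrite("pics/crop0.png",c)
E
```

```text
(no output)
```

View pics/crop0.png

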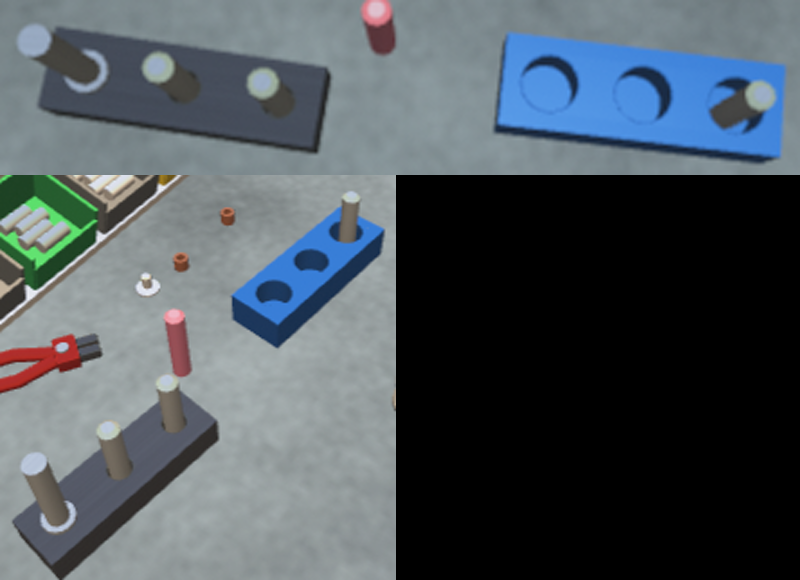

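```bash
cat > h.py <<'E'
import numpy as np,cv2
from plant import bot
def ray(n,uv):
    p=bot.camera_params(n);K=p["K"];V=p["view"];R=V[:3,:3];t=V[:3,3]
    c=-R.T@t;x=np.linalg.inv(K)@[uv[0],uv[1],1];d=R.T@np.array([x[0],-x[1],-x[2]]);return c,d/np.linalg.norm(d)
def onz(n,uv,z):
    c,d=ray(n,uv);return c+d*(z-c[2])/d[2]
def proj(n,P):
    p=bot.camera_params(n);q=p["view"][:3,:3]@np.array(P)+p["view"][:3,3];u=p["K"]@np.array([q[0],-q[1],-q[2]]);return u[:2]/u[2]
def tri(a,b):
    (c1,d1),(c2,d2)=ray("top",a),ray("side",b)
    s=np.linalg.lstsq(np.c_[d1,-d2],c2-c1,rcond=None)[0]
    p,q=c1+s[0]*d1,c2+s[1]*d2;return (p+q)/2,np.linalg.norm(p-q)
E
python3 - <<'E'
from h import *
np.set_printoptions(precision=4,suppress=True)
t=cv2.imread("pics/top0.png");s=cv2.imread("pics/side0.png")
# pin tops: bright low-sat
tops=[(143.6,171.4),(193.2,182.2),(235.2,187.8)]
sd=[(170+34/1.8,130+(463-175)/1.8),(170+109/1.8,130+(430-175)/1.8),(170+168/1.8,130+(382-175)/1.8)]
for n,im,L in(("top",t,tops),("side",s,sd)):
    g=cv2.cvtColor(im,cv2.COLOR_BGR2GRAY)
    for i,(u,v) in enumerate(L):
        x0,y0=int(round(u))-9,int(round(v))-9
        p=g[y0:y0+19,x0:x0+19]
        m=(p>130).astype(np.uint8)
        k,l,st,ce=cv2.connectedComponentsWithStats(m)
        j=[q for q in range(1,k)];j=min(j,key=lambda q:np.hypot(*(ce[q]-9))) 
        c=ce[j]+[x0,y0];print(n,i,(u,v),c,st[j],onz(n,(u,v),.15 if i==0 else .12),onz(n,c,.15 if i==0 else .12))
for a,b in zip(tops,sd): print("tri",*tri(a,b))
for n,im in(("top",t),("side",s)):
    h=cv2.cvtColor(im,cv2.COLOR_BGR2HSV)
    m=cv2.inRange(h,(95,120,(190 if n=="top" else 170)),(125,255,255))
    k,l,st,ce=cv2.connectedComponentsWithStats(m)
    m2=np.zeros_like(m)
    w=(330,445,165,222) if n=="top" else (295,386,145,228)
    m2[w[2]:w[3],w[0]-2:w[1]]=m[w[2]:w[3],w[0]-2:w[1]]
    pts=np.argwhere(m2>0)[:,::-1]
    P=np.array([onz(n,q,.048)[:2] for q in pts.astype(float)])
    r=cv2.minAreaRect((P*1000).astype(np.float32));print(n,"rack",r,len(pts))
E
```

```text
top 0 (143.6, 171.4) [142.4717 170.3962] [  0   2  15  14 159] [0.5358 0.2904 0.15  ] [0.5377 0.2925 0.15  ]
top 1 (193.2, 182.2) [192.687  181.6174] [  3   3  12  12 115] [0.5224 0.21   0.12  ] [0.5236 0.211  0.12  ]
top 2 (235.2, 187.8) [234.5439 187.7281] [  3   3  12  12 114] [0.5116 0.1313 0.12  ] [0.5117 0.1325 0.12  ]
side 0 (188.88888888888889, 290.0) [187.986  288.3217] [  0   0  19  19 286] [0.5373 0.2915 0.15  ] [0.5409 0.2901 0.15  ]
side 1 (230.55555555555554, 271.66666666666663) [229.6378 269.6614] [  0   0  19  19 254] [0.521  0.2146 0.12  ] [0.5253 0.2124 0.12  ]
side 2 (263.3333333333333, 245.0) [261.4065 243.9512] [  0   0  19  19 246] [0.5091 0.1352 0.12  ] [0.5138 0.1353 0.12  ]
tri [0.5367 0.2911 0.1495] 0.0017140790408464485
tri [0.5242 0.212  0.1136] 0.0008234009602987718
tri [0.5126 0.1322 0.1142] 0.0003844956690181184Traceback (most recent call last):
  File "<stdin>", line 25, in <module>
  File "h.py", line 7, in onz
    c,d=ray(n,uv);return c+d*(z-c[2])/d[2]
        ~~~^^^^^^
  File "h.py", line 4, in ray
    p=bot.camera_params(n);K=p["K"];V=p["view"];R=V[:3,:3];t=V[:3,3]
ValueError: time passes only in moves, steps and waits
```

```bash
python3 - <<'E'
from plant import bot
import pickle
pickle.dump({n:bot.camera_params(n) for n in("top","side")},open("cam.pkl","wb"))
E
sed -i 's/^from plant import bot/from plant import bot\nimport pickle\nCAM=pickle.load(open("cam.pkl","rb"))/; s/bot.camera_params(n)/CAM[n]/g' h.py
python3 - <<'E'
from h import *
np.set_printoptions(precision=4,suppress=True)
t=cv2.imread("pics/top0.png");s=cv2.imread("pics/side0.png")
for n,im in(("top",t),("side",s)):
    h=cv2.cvtColor(im,cv2.COLOR_BGR2HSV)
    m=cv2.inRange(h,(95,120,(190 if n=="top" else 170)),(125,255,255))
    m2=np.zeros_like(m)
    w=(330,445,165,222) if n=="top" else (295,386,145,228)
    m2[w[2]:w[3],w[0]-2:w[1]]=m[w[2]:w[3],w[0]-2:w[1]]
    pts=np.argwhere(m2>0)[:,::-1].astype(float)
    P=np.array([onz(n,q,.048)[:2] for q in pts])
    r=cv2.minAreaRect((P*1000).astype(np.float32));print(n,"rack",r,len(pts))
    c=np.array(r[0])/1000
    for y in np.array([np.array([-.002,.12]),]): pass
for uv in((549,83),(642,95),(735,107)):
    print("rim",onz("top",(130+uv[0]/2.5,155+uv[1]/2.5),.048))
for uv in((274,293),(311,261),(348,230)):
    print("rim side",onz("side",(170+uv[0]/1.8,130+(uv[1]-175)/1.8),.048))
print("racked",tri((130+761/2.5,155+97/2.5),(170+350/1.8,130+(197-175)/1.8)))
print("pink",tri((130+377/2.5,155+10/2.5),(170+175/1.8,130+(317-175)/1.8)))
E
```

```text
top rack ((516.2520751953125, -174.27279663085938), (239.62693786621094, 79.32583618164062), 83.19722747802734) 3381
side rack ((516.9735717773438, -174.06527709960938), (239.32083129882812, 79.71813201904297), 83.07755279541016) 1501
rim [ 0.525  -0.0953  0.048 ]
rim [ 0.5145 -0.174   0.048 ]
rim [ 0.504  -0.2532  0.048 ]
rim side [ 0.5242 -0.0935  0.048 ]
rim side [ 0.515  -0.1726  0.048 ]
rim side [ 0.5039 -0.257   0.048 ]
racked (array([ 0.502 , -0.2519,  0.1122]), np.float64(0.0030253195277821572))
pink (array([0.5729, 0.0467, 0.1017]), np.float64(0.0005695057407914884))
```

B is the good pin at about (0.512, 0.1325) and A is at about (0.5235, 0.211). The lipped pin is at (0.537, 0.291). The rack centre is (0.5165, -0.174) with yaw of about -6.9°, so the empty bores are at (0.5165, -0.174) and (0.526, -0.0946). I'll turn the jaws across the row and go above B first.

>>> arm_command --plan '[[[0.359,-0.499,0.0],-1.485],[[0.359,-0.499,0.0],-1.485],[[0.359,-0.499,0.0],-1.485],[[0.359,-0.499,0.0],-1.485],[[0.359,-0.499,0.0],-1.485],[[0.359,-0.499,0.0],-1.485],[[0.359,-0.499,0.0],-1.485],[[0.359,-0.499,0.0],-1.485],[[0.359,-0.499,0.0],-1.485],[[0.359,-0.499,0.0],-1.485],[[0.359,-0.499,0.0],-1.485],[[0.359,-0.499,0.0],-1.485],[[0.359,-0.499,0.0],-1.485],[[0.359,-0.499,0.0],-1.485],[[0.359,-0.499,0.0],-1.485],[[0.359,-0.499,0.0],-1.485],[[0.359,-0.499,0.0],-1.485],[[0.359,-0.499,0.0],-1.485],[[0.359,-0.499,0.0],-1.485],[[0.359,-0.499,0.0],-1.485]]' --jaw 0 --newtons 40

```text
time_s: 1.77
eef_pos: [0.5112, 0.1339, 0.2381]
eef_rot: [-1.573, 0.0, -1.72]
contact_force: [-0.5, -0.2, 0.2]
gripper_width: 0.0854
```

>>> arm_command --plan '[[[0.001,-0.0015,-0.03],0.0],[[0.001,-0.0015,-0.06],0.0],[[0.001,-0.0015,-0.08],0.0],[[0.001,-0.0015,-0.1],0.0],[[0.001,-0.0015,-0.12],0.0],[[0.001,-0.0015,-0.135],0.0],[[0.001,-0.0015,-0.145],0.0],[[0.001,-0.0015,-0.153],0.0],[[0.001,-0.0015,-0.159],0.0],[[0.001,-0.0015,-0.159],0.0],[[0.001,-0.0015,-0.159],0.0]]'

```text
time_s: 2.68
eef_pos: [0.5125, 0.1326, 0.0795]
eef_rot: [-1.573, 0.0, -1.72]
contact_force: [0.6, 1.3, -0.9]
gripper_width: 0.0852
```

```bash
python3 - <<'E'
from h import *
for n in("side","top"):
    f=bot.grab_frame(n); cv2.imwrite(f"pics/{n}1.png",f)
t=cv2.imread("pics/top1.png");s=cv2.imread("pics/side1.png")
a=cv2.resize(t[100:300,120:320],None,fx=2,fy=2);b=cv2.resize(s[180:380,150:350],None,fx=2,fy=2)
cv2.imwrite("pics/c1.png",np.hstack([a,b]))
E
```

```text
(no output)
```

View pics/c1.png

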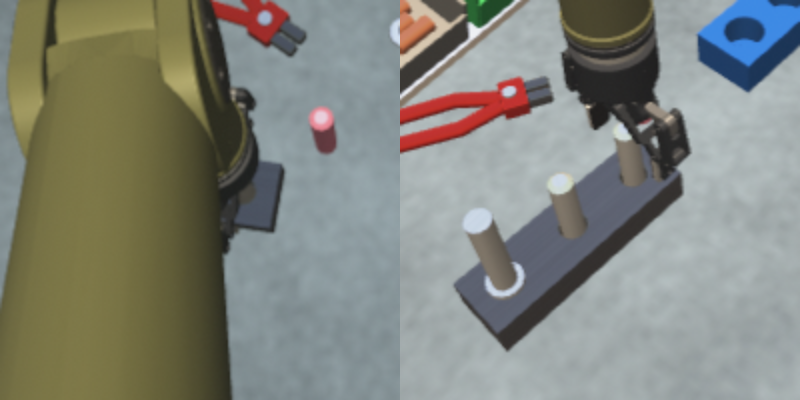

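The side view shows the open fingers straddling pin B, at about (315,255) in the full picture. A at (233,280) and the lipped pin at (190,290) stand undisturbed. Closing now.

>>> arm_command --plan '[[[0,0,0],0],[[0,0,0],0],[[0,0,0],0],[[0,0,0],0],[[0,0,0],0],[[0,0,0],0],[[0,0,0],0],[[0,0,0],0],[[0,0,0],0],[[0,0,0],0],[[0,0,0],0],[[0,0,0],0]]' --jaw 255 --newtons 50

```text
time_s: 3.78
eef_pos: [0.5134, 0.1327, 0.0803]
eef_rot: [-1.571, 0.001, -1.72]
contact_force: [1.0, -0.1, 3.1]
gripper_width: 0.0231
```

>>> arm_command --plan '[[[0,0,0.005],0],[[0,0,0.012],0],[[0,0,0.02],0],[[0,0,0.03],0],[[0,0,0.042],0],[[0,0,0.055],0],[[0,0,0.07],0],[[0,0,0.085],0],[[0,0,0.1],0],[[0,0,0.11],0],[[0,0,0.11],0],[[0,0,0.11],0]]'

```text
time_s: 4.78
eef_pos: [0.5135, 0.1328, 0.1909]
eef_rot: [-1.57, 0.002, -1.72]
contact_force: [0.4, -0.4, -4.3]
gripper_width: 0.0226
```

```bash
python3 - <<'E'
from h import *
f=bot.grab_frame("side"); cv2.imwrite("pics/side2.png",f)
cv2.imwrite("pics/c2.png",cv2.resize(f[130:360,150:400],None,fx=2.3,fy=2.3))
E
```

```text
(no output)
```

View pics/c2.png

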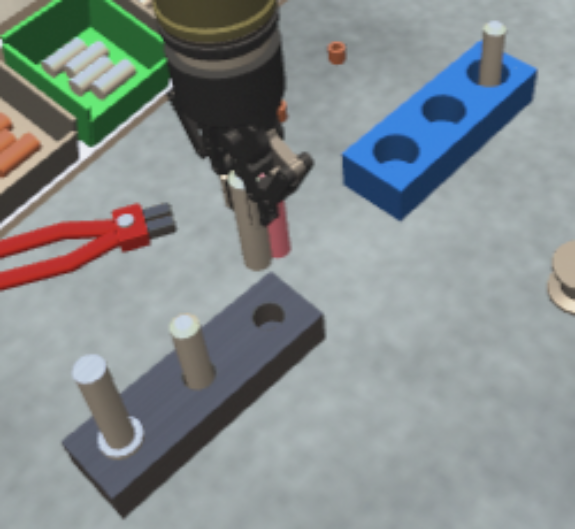

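Pin B hangs upright in the jaws, with its foot at about (258,265) in the crop, and the bore at (268,317) is empty. Next I'll move it over the middle rack bore.

>>> arm_command --plan '[[[0.003,-0.02,0],0.01],[[0.003,-0.05,0],0.03],[[0.003,-0.085,0],0.03],[[0.003,-0.12,0],0.03],[[0.003,-0.155,0],0.03],[[0.003,-0.19,0],0.03],[[0.003,-0.225,0],0.03],[[0.003,-0.26,0],0.03],[[0.003,-0.285,0],0.03],[[0.003,-0.3,0],0.03],[[0.003,-0.307,0],0.03],[[0.003,-0.307,0],0.03],[[0.003,-0.307,0],0.03],[[0.003,-0.307,0],0.03]]'

```text
time_s: 6.0
eef_pos: [0.5161, -0.1722, 0.1894]
eef_rot: [-1.573, 0.002, -1.687]
contact_force: [-0.6, 0.3, -4.0]
gripper_width: 0.0229
```

```bash
python3 - <<'E'
from h import *
f=bot.grab_frame("side"); cv2.imwrite("pics/side3.png",f)
print(proj("side",[.5165,-.174,.048]),proj("side",[.5165,-.174,.12]))
cv2.imwrite("pics/c3.png",cv2.resize(f[70:270,250:450],None,fx=3,fy=3))
E
```

```text
[342.53239548 177.22656231] [343.7640582  155.06463253]
```

View pics/c3.png

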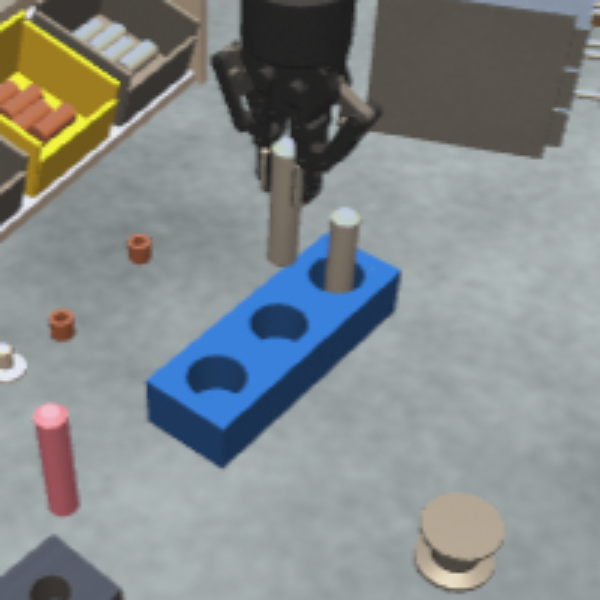

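The pin's foot is at crop (283,258). The projection of a foot centred over the middle bore is (281,255), so it is aligned. Lowering now.

>>> arm_command --plan '[[[0,-0.0015,-0.015],0],[[0,-0.0015,-0.035],0],[[0,-0.0015,-0.055],0],[[0,-0.0015,-0.07],0],[[0,-0.0015,-0.082],0],[[0,-0.0015,-0.091],0],[[0,-0.0015,-0.098],0],[[0,-0.0015,-0.103],0],[[0,-0.0015,-0.106],0],[[0,-0.0015,-0.108],0],[[0,-0.0015,-0.11],0],[[0,-0.0015,-0.111],0],[[0,-0.0015,-0.111],0],[[0,-0.0015,-0.111],0]]'

```text
time_s: 7.22
eef_pos: [0.5164, -0.1738, 0.0788]
eef_rot: [-1.572, 0.002, -1.687]
contact_force: [1.2, 0.7, -3.4]
gripper_width: 0.0229
```

>>> arm_command --plan '[[[0,0,-0.001],0],[[0,0,-0.002],0],[[0,0,-0.002],0],[[0,0,-0.002],0]]'

```text
time_s: 7.55
eef_pos: [0.5168, -0.174, 0.0783]
eef_rot: [-1.571, 0.003, -1.687]
contact_force: [-2.5, 0.3, 5.2]
gripper_width: 0.0229
```

Contact with the bore floor: the force is now +5 N. Releasing.

>>> arm_command --plan '[[[0,0,0],0],[[0,0,0],0],[[0,0,0],0],[[0,0,0],0],[[0,0,0],0],[[0,0,0],0],[[0,0,0],0],[[0,0,0],0],[[0,0,0],0],[[0,0,0],0]]' --jaw 0

```text
time_s: 8.38
eef_pos: [0.5168, -0.174, 0.0783]
eef_rot: [-1.571, 0.003, -1.687]
contact_force: [-0.7, -0.3, 0.1]
gripper_width: 0.0855
```

>>> arm_command --plan '[[[0,0,0.01],0],[[0,0,0.025],0],[[0,0,0.045],0],[[0,0,0.07],0],[[0,0,0.1],0],[[0,0,0.13],0],[[0,0,0.15],0],[[0,0,0.15],0]]'

```text
time_s: 9.05
eef_pos: [0.5193, -0.1753, 0.2339]
eef_rot: [-1.562, 0.003, -1.687]
contact_force: [0.5, -1.1, 1.4]
gripper_width: 0.0856
```

```bash
python3 - <<'E'
from h import *
f=bot.grab_frame("side"); cv2.imwrite("pics/side4.png",f)
cv2.imwrite("pics/c4.png",cv2.resize(f[120:370,160:410],None,fx=2.4,fy=2.4))
E
```

```text
(no output)
```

View pics/c4.png

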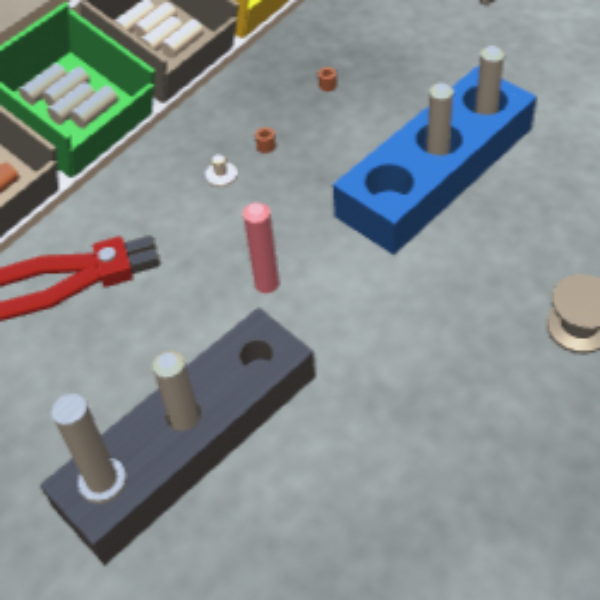

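Pin B stands upright in the middle bore, at crop (440,115). The near bore (390,180) is empty, and A (175,390) and the lipped pin (85,440) are in place. Now to A.

>>> arm_command --plan '[[[0.004,0.03,0.0],-0.01],[[0.004,0.07,0.0],-0.03],[[0.004,0.11,0.0],-0.035],[[0.004,0.15,0.0],-0.035],[[0.004,0.19,0.0],-0.035],[[0.004,0.23,0.0],-0.035],[[0.004,0.27,0.0],-0.035],[[0.004,0.31,0.0],-0.035],[[0.004,0.345,0.0],-0.035],[[0.004,0.37,0.0],-0.035],[[0.004,0.386,0.0],-0.035],[[0.004,0.386,0.0],-0.035],[[0.004,0.386,0.0],-0.035],[[0.004,0.386,0.0],-0.035]]'

```text
time_s: 10.27
eef_pos: [0.5226, 0.2087, 0.2311]
eef_rot: [-1.566, 0.002, -1.725]
contact_force: [0.6, -0.6, -0.9]
gripper_width: 0.0854
```

>>> arm_command --plan '[[[0.001,0.0025,-0.02],0.0],[[0.001,0.0025,-0.045],0.0],[[0.001,0.0025,-0.07],0.0],[[0.001,0.0025,-0.09],0.0],[[0.001,0.0025,-0.11],0.0],[[0.001,0.0025,-0.125],0.0],[[0.001,0.0025,-0.138],0.0],[[0.001,0.0025,-0.146],0.0],[[0.001,0.0025,-0.151],0.0],[[0.001,0.0025,-0.151],0.0],[[0.001,0.0025,-0.151],0.0]]'

```text
time_s: 11.18
eef_pos: [0.5241, 0.2106, 0.0806]
eef_rot: [-1.565, 0.002, -1.726]
contact_force: [0.0, 0.3, 1.6]
gripper_width: 0.085
```

```bash
python3 - <<'E'
from h import *
f=bot.grab_frame("side"); cv2.imwrite("pics/side5.png",f)
cv2.imwrite("pics/c5.png",cv2.resize(f[170:370,130:330],None,fx=3,fy=3))
E
```

```text
(no output)
```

View pics/c5.png

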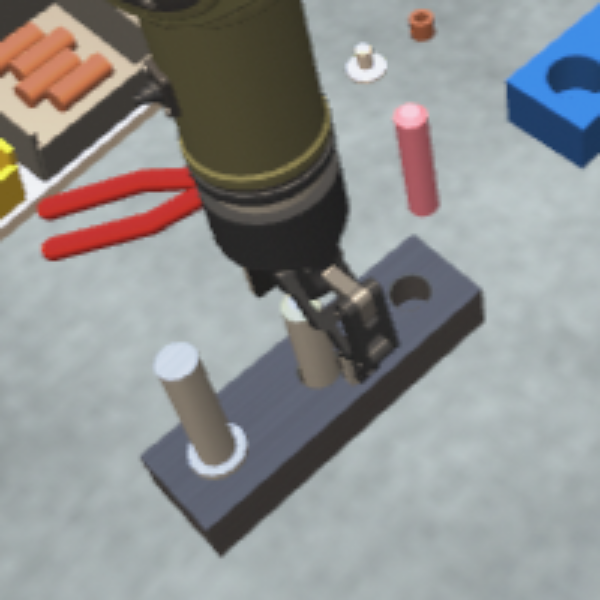

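The fingers straddle pin A at crop (310,345), and the lipped pin at (200,400) is well clear. Closing, then a gentle lift.

>>> arm_command --plan '[[[0,0,0],0],[[0,0,0],0],[[0,0,0],0],[[0,0,0],0],[[0,0,0],0],[[0,0,0],0],[[0,0,0],0],[[0,0,0],0],[[0,0,0],0],[[0,0,0],0],[[0,0,0],0],[[0,0,0],0]]' --jaw 255 --newtons 50

```text
time_s: 12.23
eef_pos: [0.5248, 0.2111, 0.0813]
eef_rot: [-1.564, 0.003, -1.726]
contact_force: [1.4, 0.1, 2.6]
gripper_width: 0.0224
```

>>> arm_command --plan '[[[0,0,0.005],0],[[0,0,0.012],0],[[0,0,0.02],0],[[0,0,0.03],0],[[0,0,0.042],0],[[0,0,0.055],0],[[0,0,0.07],0],[[0,0,0.085],0],[[0,0,0.1],0],[[0,0,0.11],0],[[0,0,0.11],0],[[0,0,0.11],0]]'

```text
time_s: 13.23
eef_pos: [0.5249, 0.2112, 0.192]
eef_rot: [-1.563, 0.004, -1.726]
contact_force: [-0.2, 0.4, -4.7]
gripper_width: 0.0229
```

>>> arm_command --plan '[[[0.001,-0.02,0],0.01],[[0.001,-0.05,0],0.03],[[0.001,-0.085,0],0.035],[[0.001,-0.12,0],0.035],[[0.001,-0.155,0],0.035],[[0.001,-0.19,0],0.035],[[0.001,-0.225,0],0.035],[[0.001,-0.26,0],0.035],[[0.001,-0.285,0],0.035],[[0.001,-0.3,0],0.035],[[0.001,-0.306,0],0.035],[[0.001,-0.306,0],0.035],[[0.001,-0.306,0],0.035],[[0.001,-0.306,0],0.035]]'

```text
time_s: 14.4
eef_pos: [0.5259, -0.0926, 0.1914]
eef_rot: [-1.564, 0.005, -1.688]
contact_force: [-0.1, 0.6, -4.4]
gripper_width: 0.0227
```

```bash
python3 - <<'E'
from h import *
f=bot.grab_frame("side"); cv2.imwrite("pics/side6.png",f)
print((proj("side",[.526,-.0946,.121])-[210,90])*3)
cv2.imwrite("pics/c6.png",cv2.resize(f[90:290,210:410],None,fx=3,fy=3))
E
```

```text
[335.6762726  247.58795561]
```

View pics/c6.png

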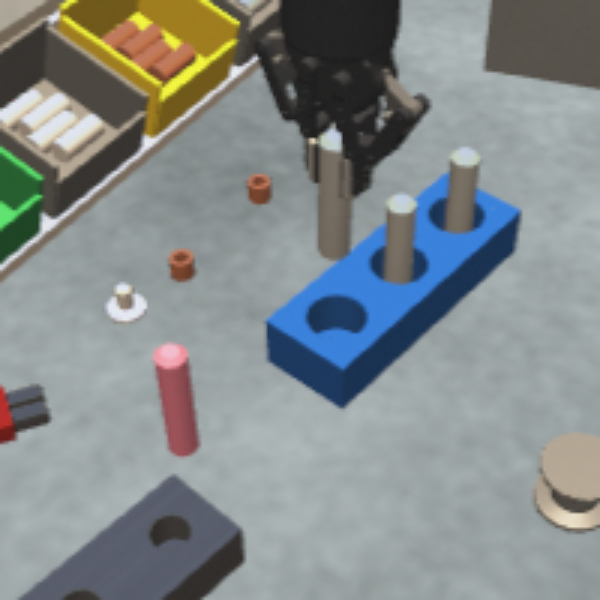

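Pin A's foot is at crop (334,250) against a predicted (336,248), so it is aligned over the near bore. Lowering.

>>> arm_command --plan '[[[0,-0.002,-0.015],0],[[0,-0.002,-0.035],0],[[0,-0.002,-0.055],0],[[0,-0.002,-0.07],0],[[0,-0.002,-0.082],0],[[0,-0.002,-0.091],0],[[0,-0.002,-0.098],0],[[0,-0.002,-0.103],0],[[0,-0.002,-0.106],0],[[0,-0.002,-0.109],0],[[0,-0.002,-0.111],0],[[0,-0.002,-0.112],0],[[0,-0.002,-0.112],0],[[0,-0.002,-0.112],0]]'

```text
time_s: 15.62
eef_pos: [0.5262, -0.0947, 0.0798]
eef_rot: [-1.563, 0.004, -1.688]
contact_force: [-0.4, -0.3, -5.0]
gripper_width: 0.0231
```

>>> arm_command --plan '[[[0,0,-0.001],0],[[0,0,-0.002],0],[[0,0,-0.002],0],[[0,0,-0.002],0]]'

```text
time_s: 15.95
eef_pos: [0.5267, -0.0948, 0.0793]
eef_rot: [-1.563, 0.005, -1.688]
contact_force: [-2.8, 1.3, 5.5]
gripper_width: 0.0225
```

On the floor of the bore; releasing and withdrawing up.

>>> arm_command --plan '[[[0,0,0],0],[[0,0,0],0],[[0,0,0],0],[[0,0,0],0],[[0,0,0],0],[[0,0,0],0],[[0,0,0],0],[[0,0,0],0],[[0,0,0],0],[[0,0,0],0]]' --jaw 0

```text
time_s: 16.78
eef_pos: [0.5267, -0.0948, 0.0792]
eef_rot: [-1.563, 0.005, -1.688]
contact_force: [0.5, 0.8, 0.5]
gripper_width: 0.0851
```

>>> arm_command --plan '[[[0,0,0.01],0],[[0,0,0.025],0],[[0,0,0.045],0],[[0,0,0.07],0],[[0,0,0.1],0],[[0,0,0.13],0],[[0,0,0.15],0],[[0,0,0.15],0],[[0,0,0.15],0],[[0,0,0.15],0]]'

```text
time_s: 17.62
eef_pos: [0.5262, -0.0947, 0.2289]
eef_rot: [-1.563, 0.005, -1.688]
contact_force: [-0.6, -0.8, -0.1]
gripper_width: 0.0853
```

>>> arm_command --plan '[[[0,0.03,0.0],0.0],[[0,0.06,0.0],0.0],[[0,0.09,0.0],0.0],[[0,0.12,0.0],0.0],[[0,0.15,0.0],0.0],[[0,0.18,0.0],0.0],[[0,0.21,0.0],0.0],[[0,0.24,0.0],0.0],[[0,0.27,0.0],0.0],[[0,0.3,0.0],0.0],[[0,0.33,0.0],0.0],[[0,0.36,0.0],0.0],[[0,0.38,0.0],0.0],[[0,0.38,0.0],0.0],[[0,0.38,0.0],0.0]]'

```text
time_s: 18.87
eef_pos: [0.525, 0.2861, 0.2268]
eef_rot: [-1.566, 0.003, -1.685]
contact_force: [1.1, -1.4, 1.1]
gripper_width: 0.0856
```

```bash
python3 - <<'E'
from h import *
for n in("side","top"):
    f=bot.grab_frame(n); cv2.imwrite(f"pics/{n}7.png",f)
t=cv2.imread("pics/top7.png");s=cv2.imread("pics/side7.png")
a=cv2.resize(t[150:230,310:470],None,fx=5,fy=5,interpolation=cv2.INTER_CUBIC)[:200*2]
b=s[120:320,160:420];b=cv2.resize(b,None,fx=1,fy=1)
cv2.imwrite("pics/c7.png",a);cv2.imwrite("pics/c7s.png",cv2.resize(s[120:370,160:410],None,fx=2.4,fy=2.4))
print(bot.read_state()["time_s"])
E
```

```text
18.9667
```

View pics/c7.png

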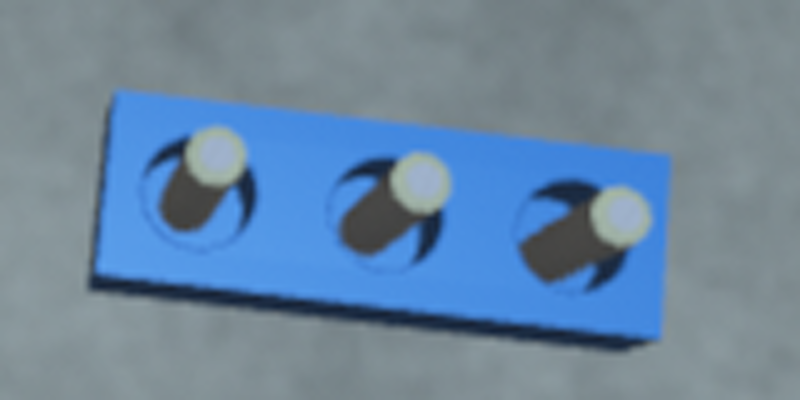

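View pics/c7s.png

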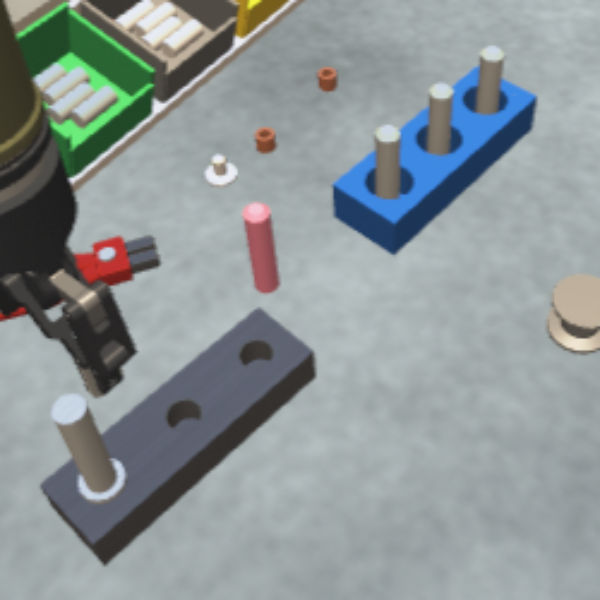

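The top view shows all three pins standing in the rack bores, with tops at crop (217,155), (420,182) and (620,215). The side view shows both source bores empty and the lipped pin still at crop (85,440), untouched. One numeric check, then I'll hand in.

```bash
python3 - <<'E'
from h import *
np.set_printoptions(precision=4,suppress=True)
d=np.array([.119,.993]);e=np.array([.993,-.119]);c=np.array([.5165,-.174])
for a,b in(((217,155),(388,133)),((420,182),(440,91)),((620,215),(491,53))):
    p,r=tri((310+a[0]/5,150+a[1]/5),(160+b[0]/2.4,120+b[1]/2.4));q=p[:2]-c
    z=onz("top",(310+a[0]/5,150+a[1]/5),.118)[:2]-c
    print(p,r,"rack xy",q@e,q@d,"at z=.118:",z@e,z@d)
print("square",onz("side",(160+70/2.4,120+409/2.4),.15))
bot.finish_job()
E
```

```text
[ 0.5264 -0.0945  0.1119] 0.00018581296718879432 rack xy 0.000361231574277113 0.08014742520887622 at z=.118: -0.0011599138234985673 0.08080721566427516
[ 0.5162 -0.1736  0.1115] 0.0013729403799691816 rack xy -0.00034114605414717526 0.00040297304181689965 at z=.118: -0.002472173086913596 0.0015450048468131443
[ 0.5025 -0.2514  0.1129] 0.0009996106336037298 rack xy -0.004686243362596199 -0.07854541605080091 at z=.118: -0.00629390163377355 -0.0770629869155733
square [0.5364 0.2918 0.15  ]
the job is handed in; nothing more can be done
```

Both chamfered pins are now standing in the two empty bores of the blue rack, and I handed the job in at about 19 s of the 64 s allowed. I lifted each one out of the checking block, lowered it to the bore floor (about 5 N of contact) and only then let go. No verdict was reported.

- **Position:** in the last pictures both pins stand upright, within about 3 mm of their bore centres along the rack's x and y.
- **Depth:** the pin tops measured 6–7 mm lower than they should be when home. The pin already in the rack and the pins before I moved them read low by about the same amount. I take this as measurement bias, since the contact on the bore floor also says both pins are fully home.
- **Square-ended pin:** it still stands in its place, within about 1–2 mm of where I first measured it. The gripper was clear of everything when I handed in.

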